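Lock in the kiln's T-key and enter the firing programme

ROBOT

A 6-joint arm with a two-finger parallel gripper is mounted at the origin on a cart in front of the work surface, level with it; the furniture and walls round the work are solid. World frame = base frame: x ahead of the robot, y to its left, z up, the work surface at z = 0. Lengths are in mm, angles in rad, forces in N, time in s.
With the tool pointing down it reaches from about 400 to 925 mm from the base axis. Payload 12.5 kg.
Tool frame: the origin (TCP) lies midway between the tips of the shut fingers; the grasp point (between the pads) lies 19 mm behind it; z points along the fingers, y is the line along which they close (so a half turn about z gives the same grasp; the last joint's range is limited). The gripper opens to 95 mm and grips with 3 to 60 N. Pads are 20 mm wide; open, the fingers measure 119 mm over their backs; the gripper's body (75 mm by 180 mm) begins 59 mm behind the grasp point.
Start: joints at [-1.322, 0.491, 1.559, -0, 1.092, -0.106], TCP at [217.15, -586.082, 214.661] pointing down, gripper open.
Joint ranges: [-3.1, 3.1], [-0.84, 2.19], [0.05, 2.79], [-1.13, 4.28], [0.06, 2.93], [-2.69, 2.69]. Speed limits (rad/s): [2.22, 2.22, 2.79, 3.14, 3.14, 3.14].

INTERFACE

Orientations are given as [roll, pitch, yaw] about the fixed x, y, z axes, in that order (R = Rz(yaw) Ry(pitch) Rx(roll)).
In Python, from cell import state, viewer, env, models gives the robot as it stands. The module is installed in compiled form; this text tells all that it offers.
- The arm moves only by the tool arm_command, never from a script. Its argument "rows" is a list of rows, each a list of 2 entries, a list of its own where there are three numbers: the shift along the tool's x, y, z normalised to -1 to 1, where 1 is 0.25 m, then the turn about the tool's z normalised to -1 to 1, where 1 is pi rad. A call has exactly 5 rows; each row shifts and turns the commanded pose from where the row before left it, along the tool's axes as they then stand; what a row does not reach is not made up. A row lasts 1/10 s, in which the tool goes at most 50 mm and 8.59 degrees, less where a joint would pass 70% of its speed; a pose out of reach is approached as far as the arm can. A call with a number of a shift or a turn outside -1 to 1 is refused whole. A call with a gripper value outside its range is refused whole. "claw" is the opening, from 0 (shut) to 1 (fully open), set as the call begins (left out, the last holds). The fingers move at their own pace and stop on an object; the grip force is fixed at half the most. Time passes only in rows, so rows that do not move let the fingers close, or fill a call up. It gives the time, the measured TCP pose, the force, the opening and the grip force at its end, in the units of the state.
- state(): the state, without advancing time (a new reading comes with each control period).
- viewer.read_camera(name): name is "scene" or "side" or "wrist"; returns (picture, depth): 400x640x3 uint8, red, green, blue; 400x640 float32, mm along the optical axis (not along the pixel's ray), 0 where there is no reading.
- viewer.get_calibration(name): a dict with "camera_matrix" (3x3 intrinsics, pixels), "dist_coeffs" ([k1, k2, p1, p2, k3] as OpenCV has them; the pictures are not rectified), "world_to_cam" (4x4, takes a point from world to camera coordinates). Camera axes: x right, y up, looking along -z (the intrinsics and any distortion apply to the point x, -y, -z); pixel columns grow to the right and rows downward; lengths in mm; the calibration is good to about 2 mm. A picture is of the moment at which its call begins: read the wrist's pose just before it. get_calibration takes no time and is no camera call; for the wrist camera it gives the pose at the moment of the call.
- env.job_done(): hands the job in; it is judged then, once.
Trained networks look in the newest picture that a camera, given by its name, has taken for a name from the list of things; names that differ only in an ending like _2 or _b are one class to them, and where a whole thing is asked for, a point or a joint stands for the part that bears it (a point fixed in the world has none). Each returns a list of dicts, best first, with "confidence" (0 to 1); they miss things now and then, are a little off and sometimes report something else, mostly with a low value. They report only what shows in the picture. A call takes as long as a camera call. They do not tell look-alikes from the thing itself.
- models.search_frame(camera, label): "position" ([x, y, z] in mm, in world coordinates, good to about 4 mm: the middle of the surface that is visible of it).
- models.mark_of(camera, label): "position" ([x, y, z] in mm, in world coordinates, good to about 4 mm: a listed point, or the origin of a listed thing).
The state is a dict: "t": time; "joints": joint angles; "qvel": joint speeds; "tau": joint torques, N m; "eef_pos": TCP position; "tcp_rot": TCP orientation; "ft_force": force on the tool from outside, world axes, zero at the start; "moment": the same for the moment, N m; "opening": opening from 0.0 (shut) to 1.0 (fully open); "grip_force": force on a finger pad.
Only numpy, scipy, OpenCV 4.12 (cv2) and the standard library are available. Lean on these libraries where they do the work, as an engineer would, in place of code of your own. Each camera call takes 0.05 s, during which the arm holds its last target. There are 200 camera calls.

TASK

Take the orange-handled T-key from its wooden stand, lower it through the slot of the blue lock box until its collar sits on the lid, turn it a quarter turn so that it is held, and let go. Then start the kiln's programme on the grey desk by pressing the keys fully, one at a time, in the order blue, yellow, green, letting each spring back up. Do not press the red key, and leave the dish, bowl and wooden mould where they are.

Things in the scene. Friction and masses are not known exactly. Their poses are not given: they have to be found in the camera images.
- tkey: T-key, 88 mm tall, 0.16 kg, upright in the stand. Origin: centre of its underside; z up, x along its bars. From below: steel toggle 46 (x) by 11 mm (y), z 0 to 12 mm; shank 12 mm thick; collar 40 mm across, z 30 to 38 mm; shaft 16 mm thick; orange handle bar, parallel to the toggle, 70 (x) by 16 mm (y), z 62 to 88 mm: grip it across the 16 mm.
- stand: Fixed wooden parking stand, 86 x 60 x 40 mm; origin: centre of its underside; z up, x along its slot (53 x 18 mm, 34 mm deep) in which the T-key stands, its origin 10 mm above the table, its collar on the stand's top, its x along the stand's x.
- lock_box: Fixed blue lock box, 110 x 110 x 70 mm, empty inside (floor at 5 mm), with a 10 mm thick aluminium lid. In the lid's middle a through slot, 50 mm along the box's x by 15 mm along y, rim chamfered 2 mm. Two yellow dots on the lid mark the y axis, along which the key's bars point when locked. Origin: centre of its underside; z up.
- lock_slot (a point): Centre of the slot at the lid's upper face, 70 mm over the table; axes as the lock box. With its collar on the lid the key's origin is 30 mm below this point and its toggle is clear under the lid, free to turn either way: no stop, no detent, little friction.
- desk: Fixed grey kiln control desk, 250 mm wide (y), 130 mm deep, 176 mm high with visor. Origin: on the table under the middle of the key row; z up, front along its -x. The key face rises to the rear at 40 degrees. Four keys in one level row along y, 54 mm apart, colours in any order, each on a 44 mm square black plate.
- visor_edge (a point): Middle of the dark front edge of the desk's clear visor, 172 mm over the table; axes as the desk. The visor (8 mm thick edge, as wide as the desk) reaches from here to the rear; this edge lies 9 mm nearer the desk's front than the key tops' centres, so keys cannot be pressed from straight above: tilt the tool about 40 degrees, along the keys' axes, coming in from the front.
- key_blue_top (a point): Centre of the upper face of the blue key, a round cap 32 mm across that stands 10 mm proud of its plate; z points out of the key along its axis (40 degrees from vertical, towards the desk's front), against which it is pressed. About 76 mm above the table.
- key_yellow_top (a point): Centre of the upper face of the yellow key, a round cap 32 mm across that stands 10 mm proud of its plate; z points out of the key along its axis (40 degrees from vertical, towards the desk's front), against which it is pressed. About 76 mm above the table.
- key_green_top (a point): Centre of the upper face of the green key, a round cap 32 mm across that stands 10 mm proud of its plate; z points out of the key along its axis (40 degrees from vertical, towards the desk's front), against which it is pressed. About 76 mm above the table.
- key_red_top (a point): Centre of the upper face of the red key, a round cap 32 mm across that stands 10 mm proud of its plate; z points out of the key along its axis (40 degrees from vertical, towards the desk's front), against which it is pressed. About 76 mm above the table.
- key_blue (a joint): Travel of the blue spring key: 0 = up, stop at 0.007 m; a full press is 0.0045 m or more. Starts to give at about 1.5 N, takes 5 to 5.5 N to reach the stop, and springs back when let go.
- key_yellow (a joint): Travel of the yellow spring key: 0 = up, stop at 0.007 m; a full press is 0.0045 m or more. Starts to give at about 1.5 N, takes 5 to 5.5 N to reach the stop, and springs back when let go.
- key_green (a joint): Travel of the green spring key: 0 = up, stop at 0.007 m; a full press is 0.0045 m or more. Starts to give at about 1.5 N, takes 5 to 5.5 N to reach the stop, and springs back when let go.
- key_red (a joint): Travel of the red spring key: 0 = up, stop at 0.007 m; a full press is 0.0045 m or more. Starts to give at about 1.5 N, takes 5 to 5.5 N to reach the stop, and springs back when let go.
- pin_blue (a joint): Tell-tale of the blue key, a 6 mm white pin on its plate: 0 at the start (proud), follows the key's travel less 2 mm when the key is pressed, and stays sunk (about 0.003 to 0.005 m) after the key was pressed once. It cannot be pushed or reset by hand.
- pin_yellow (a joint): Tell-tale of the yellow key, a 6 mm white pin on its plate: 0 at the start (proud), follows the key's travel less 2 mm when the key is pressed, and stays sunk (about 0.003 to 0.005 m) after the key was pressed once. It cannot be pushed or reset by hand.
- pin_green (a joint): Tell-tale of the green key, a 6 mm white pin on its plate: 0 at the start (proud), follows the key's travel less 2 mm when the key is pressed, and stays sunk (about 0.003 to 0.005 m) after the key was pressed once. It cannot be pushed or reset by hand.
- pin_red (a joint): Tell-tale of the red key, a 6 mm white pin on its plate: 0 at the start (proud), follows the key's travel less 2 mm when the key is pressed, and stays sunk (about 0.003 to 0.005 m) after the key was pressed once. It cannot be pushed or reset by hand.
- dish: Bystander, loose: square terracotta dish, 86 x 86 x 30 mm; origin: centre of its underside. To be left where it is.
- slip_bowl: Bystander, loose: cream round bowl, 115 mm across, 53 mm high; origin: centre of its underside. To be left where it is.
- mould: Bystander, loose: rounded wooden block (hump mould), 72 x 72 x 34 mm; origin: centre of its underside. To be left where it is.
Things that resemble listed ones, but are neither listed nor needed, are in the scene too. What is shaped like the tkey but turquoise is not meant.

How it is judged (in metres and radians):
On the way, in this order (a step that is already met when the one before it is completed fails the run):
1. the T-key is through the slot, its collar on the lid, turned a quarter turn and let go (z of tkey in the frame of lock_slot between -0.034 and -0.026 m and horizontal distance between tkey and lock_slot below 0.008 m and angle between tkey's own z axis and vertical below 0.12 rad and angle between the x axis of tkey and the y axis of lock_box, either way round below 0.3 rad and contact force between the fingers and tkey below 0.1 N), for 0.3 s.
2. the blue key is pressed fully, alone (value of joint key_blue above 0.0045 m and value of joint each of key_yellow, key_green, key_red below 0.002 m), for 0.05 s.
3. the yellow key is pressed fully, alone (value of joint key_yellow above 0.0045 m and value of joint each of key_blue, key_green, key_red below 0.002 m), for 0.05 s.
4. the green key is pressed fully, alone (value of joint key_green above 0.0045 m and value of joint each of key_blue, key_yellow, key_red below 0.002 m), for 0.05 s.
At the end, for the whole second after the job is handed in: T-key in the lock box: within 8 mm of the slot centre, collar within 4 mm of the lid, upright to 7 deg, bars within 17 deg of square to the slot. Blue, yellow, green tell-tales sunk over 2 mm, red under 1 mm; all keys up (under 2 mm). Dish, bowl, mould within 30 mm of their starts (z of tkey in the frame of lock_slot between -0.034 and -0.026 m and horizontal distance between tkey and lock_slot below 0.008 m and angle between tkey's own z axis and vertical below 0.12 rad and angle between the x axis of tkey and the y axis of lock_box, either way round below 0.3 rad and value of joint each of pin_blue, pin_yellow, pin_green above 0.002 m and value of joint pin_red below 0.001 m and value of joint each of key_blue, key_yellow, key_green, key_red below 0.002 m and linear speed of tkey below 0.02 m/s and distance of each of dish, slip_bowl, mould from where it was at the start of the episode below 0.03 m); the robot touches nothing.
It fails at once if a key is pressed before the T-key is locked (value of joint any of key_blue, key_yellow, key_green, key_red above 0.004 m and not (z of tkey in the frame of lock_slot between -0.034 and -0.026 m and horizontal distance between tkey and lock_slot below 0.008 m and angle between tkey's own z axis and vertical below 0.12 rad and angle between the x axis of tkey and the y axis of lock_box, either way round below 0.3 rad)).
It fails at once if yellow is pressed before blue, or green before yellow ((value of joint pin_yellow above 0.002 m and value of joint pin_blue below 0.001 m) or (value of joint pin_green above 0.002 m and value of joint pin_yellow below 0.001 m)).
It fails at once if the red key is pressed (value of joint key_red above 0.003 m).
It fails at once if two keys are down together (value of joint each of key_blue, key_yellow above 0.003 m or value of joint each of key_blue, key_green above 0.003 m or value of joint each of key_blue, key_red above 0.003 m or value of joint each of key_yellow, key_green above 0.003 m or value of joint each of key_yellow, key_red above 0.003 m or value of joint each of key_green, key_red above 0.003 m).
It fails at once if a bystander is moved more than 30 mm (distance of any of dish, slip_bowl, mould from where it was at the start of the episode above 0.03 m).
It also fails if it takes over 66 s, if anything falls off the work surface, if the arm or the gripper's body presses on something with over 40 N, if the wrist force passes 120 N, or if a joint passes its speed limit or range.

## Working session

There is one attempt and no reset: what is moved stays moved. The work goes in short steps, Python scripts to look and compute and a tool call to move; the robot and the scene stay as the last step left them, time stands still between calls to the robot, and variables do not carry over. Pictures are saved under pics/ and viewed, at most 10 in all, crops included, and the job is handed in when it is done.

Besides the shell and the picture viewer there is one more tool, called after "Call:" as name(argument=value, ...), one argument or row to a line, values as JSON. arm_command: Moves the arm, as the interface text tells. Scaled input: -1 to 1 covers 0.25 m each way for a shift and pi rad each way for a turn. Its arguments: {"type":"object","properties":{"rows":{"type":"array","items":{"type":"array"}},"claw":{"type":"number"}},"required":["rows"]}

```bash
mkdir -p pics; cat > h.py <<'E'
import numpy as np, cv2
from cell import state, viewer, env, models
def snap(n,f=None):
    p,d=viewer.read_camera(n)
    if f: cv2.imwrite(f'pics/{f}.png',p[:,:,::-1])
    return p,d
def world(n,px,depth,cal=None):
    c=cal or viewer.get_calibration(n)
    K=np.array(c['camera_matrix'],float);D=np.array(c['dist_coeffs'],float)
    px=np.array(px,float).reshape(-1,1,2)
    u=cv2.undistortPoints(px,K,D).reshape(-1,2)
    z=np.array(depth,float).reshape(-1)
    P=np.c_[u[:,0]*z,-u[:,1]*z,-z,np.ones(len(z))]
    return (np.linalg.inv(np.array(c['world_to_cam']))@P.T).T[:,:3]
def cloud(n,d,cal=None):
    v,u=np.mgrid[0:d.shape[0],0:d.shape[1]]
    return world(n,np.c_[u.ravel(),v.ravel()],d.ravel(),cal).reshape(d.shape+(3,))
E
python3 - <<'E'
from h import *
s=state();print({k:np.round(v,3) for k,v in s.items()})
for n in ['scene','side']:
    p,d=snap(n,n+'0')
    np.savez(f'{n}0.npz',p=p,d=d)
    for l in ['tkey','stand','lock_slot','visor_edge','key_blue_top','desk','dish','slip_bowl','mould']:
        print(n,l,[(np.round(r['position'],0).tolist(),round(r['confidence'],2)) for r in models.mark_of(n,l)])
E
```

```text
{'t': np.float64(0.0), 'joints': array([-1.322,  0.492,  1.559,  0.   ,  1.092, -0.106]), 'qvel': array([ 0.002,  0.003, -0.001, -0.   , -0.001, -0.001]), 'tau': array([-2.0000e-03, -6.1265e+01, -2.5818e+01,  6.9000e-02,  4.8000e-02,
       -0.0000e+00]), 'eef_pos': array([ 217.077, -585.816,  214.034]), 'tcp_rot': array([-3.14 , -0.   ,  0.355]), 'ft_force': array([-0.724, -0.081,  0.057]), 'moment': array([ 0.009,  0.004, -0.051]), 'grip_force': np.float64(0.0), 'opening': np.float64(0.999)}
scene tkey [([431.0, 285.0, 12.0], 0.79), ([556.0, -38.0, -1.0], 0.64)]
scene stand [([429.0, 286.0, -1.0], 0.6)]
scene lock_slot [([535.0, 131.0, 69.0], 0.7), ([583.0, -259.0, 174.0], 0.16)]
scene visor_edge [([585.0, -261.0, 171.0], 0.67)]
scene key_blue_top [([580.0, -290.0, 79.0], 0.53)]
scene desk [([600.0, -270.0, 1.0], 0.62), ([534.0, 131.0, 1.0], 0.48)]
scene dish [([387.0, 138.0, 4.0], 0.65), ([509.0, 435.0, -0.0], 0.34)]
scene slip_bowl [([400.0, -48.0, -5.0], 0.71)]
scene mould [([630.0, -193.0, 78.0], 0.48), ([427.0, 286.0, 3.0], 0.19)]
side tkey [([554.0, -38.0, -1.0], 0.79), ([423.0, 286.0, 5.0], 0.73)]
side stand [([430.0, 282.0, -0.0], 0.79)]
side lock_slot [([534.0, 127.0, 68.0], 0.72)]
side visor_edge [([585.0, -261.0, 172.0], 0.66)]
side key_blue_top []
side desk []
side dish [([379.0, 134.0, 0.0], 0.93)]
side slip_bowl [([399.0, -49.0, 3.0], 0.93)]
side mould [([507.0, 434.0, 1.0], 0.56), ([403.0, -53.0, -2.0], 0.22)]
```

View pics/scene0.png

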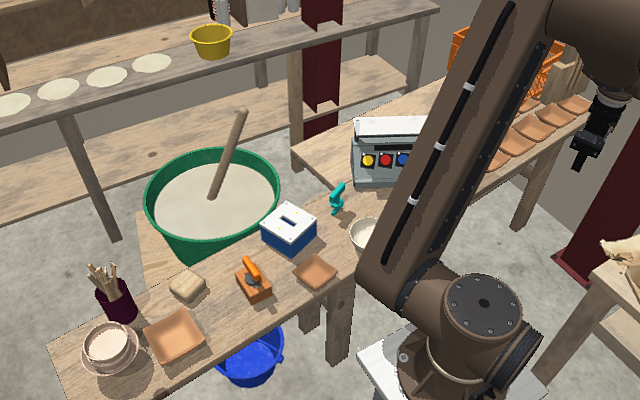

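View pics/side0.png

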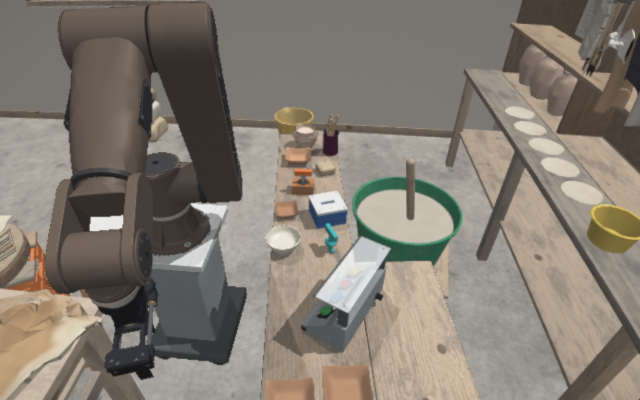

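The scene picture shows the orange T-key in its stand at (252,272) and the turquoise look-alike at (338,197), which I ignore. The terracotta dishes at (315,272) and (175,335) could also be confused with each other. The lock box is at (289,228). The desk keys from left are yellow (368,159), red (385,160) and blue (403,158), with green hidden behind the arm. I choose the orange key near (430,285) and check it in one crop, together with the gripper's shape.

```bash
python3 - <<'E'
from h import *
a=np.load('scene0.npz');b=np.load('side0.npz')
def cr(p,x,y,w,h): return cv2.resize(p[y:y+h,x:x+w],(400,300),interpolation=cv2.INTER_CUBIC)
im=np.vstack([np.hstack([cr(a['p'],220,195,120,90+0),cr(a['p'],540,80,100,75+20)]),np.hstack([cr(b['p'],80,270,120,110),cr(a['p'],340,105,100,90)])])
cv2.imwrite('pics/c1.png',im[:,:,::-1])
# orange handle yaw, by cloud
for n,z in (('scene',a),('side',b)):
    C=cloud(n,z['d']);hsv=cv2.cvtColor(z['p'],cv2.COLOR_RGB2HSV)
    near=lambda x,y,r:np.hypot(C[...,0]-x,C[...,1]-y)<r
    m=near(430,285,60)&(C[...,2]>88)&(C[...,2]<110);P=C[m]
    if len(P)>5:
        w,V=np.linalg.eigh(np.cov(P[:,:2].T));print(n,'handle',len(P),P.mean(0).round(1),'lo',P.min(0).round(),'hi',P.max(0).round(),'yaw',np.arctan2(V[1,1],V[0,1]),w)
    m=near(535,130,85)&(C[...,2]>62)&(C[...,2]<80);r=cv2.minAreaRect(C[m][:,:2].astype(np.float32));print(n,'lid',m.sum(),r)
    m=near(600,-265,150)&(C[...,2]>160)&(C[...,2]<190);r=cv2.minAreaRect(C[m][:,:2].astype(np.float32));print(n,'visor',m.sum(),r)
E
```

```text
scene handle 175 [423.3 289.4  95.9] lo [391. 280.  88.] hi [460. 298. 101.] yaw -3.0980054923484297 [ 22.66070829 426.52748577]
scene lid 1291 ((534.2572021484375, 131.55186462402344), (116.44577026367188, 115.74761199951172), 21.643211364746094)
scene visor 1427 ((627.9378051757812, -271.54156494140625), (227.86795043945312, 107.60612487792969), 62.3185920715332)
side handle 63 [426.9 279.6  93.9] lo [393. 269.  88.] hi [461. 291.  99.] yaw -3.0888707629430177 [ 24.4743085  434.70209073]
side lid 606 ((532.9400634765625, 124.3415756225586), (111.7857437133789, 117.73462677001953), 21.7095890045166)
side visor 2803 ((623.87744140625, -285.0814208984375), (253.0899658203125, 96.63062286376953), 63.17386245727539)
```

View pics/c1.png

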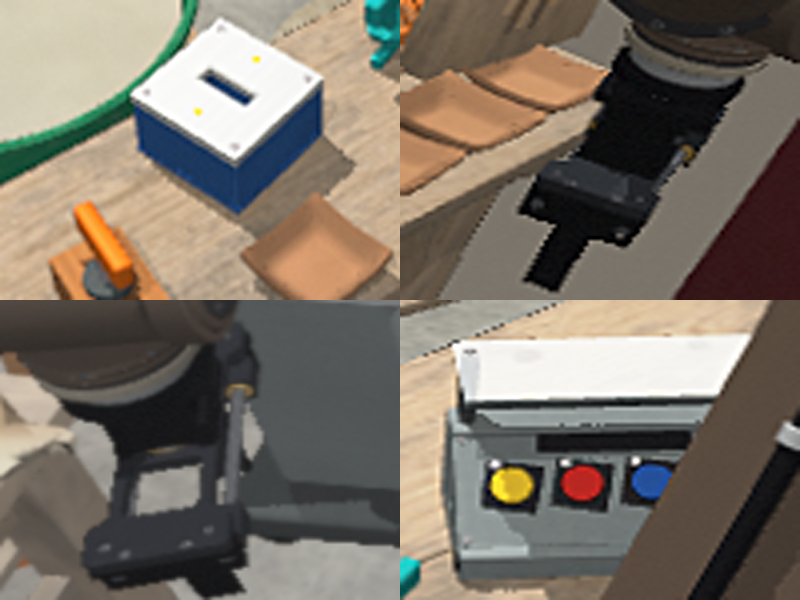

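The crop confirms the orange-handled key on its wooden stand, and the lid slot with two yellow dots on the y axis. Each key has a white pin. Since I can only turn about tool z, I need the gripper's real extents, because an open finger may reach under the visor.

```bash
python3 - <<'E'
from h import *
from scipy.spatial.transform import Rotation as R
s=state();Rm=R.from_euler('xyz',s['tcp_rot']).as_matrix();p0=s['eef_pos']
Q=[]
for n in ('scene','side'):
    z=np.load(n+'0.npz');C=cloud(n,z['d']).reshape(-1,3)
    q=(C-p0)@Rm; m=(z['d'].ravel()>0)&(abs(q[:,0])<160)&(abs(q[:,1])<160)&(q[:,2]>-330)&(q[:,2]<10);print(n,m.sum());Q.append(q[m])
Q=np.vstack(Q)
for a in range(-320,10,15):
    k=Q[(Q[:,2]>=a)&(Q[:,2]<a+15)]
    if len(k): print(a,len(k),'x',np.percentile(k[:,0],[2,50,98]).round(),'y',np.percentile(k[:,1],[2,50,98]).round())
C=viewer.get_calibration('wrist');print(np.array(C['camera_matrix']).round(1).tolist());print('cam in tool',((np.linalg.inv(np.array(C['world_to_cam']))[:3,3]-p0)@Rm).round(1))
E
```

```text
scene 2851
side 12210
-320 2790 x [-58.  -1.  70.] y [-133.    9.   36.]
-305 2036 x [-59.   4.  72.] y [-141.   32.   48.]
-290 1539 x [-59.   7.  71.] y [-140.   39.   53.]
-275 838 x [-60.  15.  69.] y [-90.  43.  54.]
-260 440 x [-60.  22.  68.] y [-60.  39.  51.]
-245 240 x [-51.   2.  66.] y [-41.  28.  43.]
-230 629 x [-34.  -2.  32.] y [-43.  29.  42.]
-215 428 x [-37.   6.  38.] y [-42.  26.  42.]
-200 546 x [-32.   7.  37.] y [-37.  16.  38.]
-185 468 x [-34.   7.  37.] y [-54. -33.  38.]
-170 171 x [-30.   6.  35.] y [-55. -49.  19.]
-155 314 x [-21.   5.  26.] y [-54.  12.  19.]
-140 364 x [-23.   4.  27.] y [-54.   4.  19.]
-125 1904 x [-32.   4.  34.] y [-91.  47.  92.]
-110 491 x [-34.  24.  36.] y [-91.  16.  90.]
-95 620 x [-33.  18.  35.] y [-85.   3.  84.]
-80 54 x [-33.  -2.  31.] y [-84.  82.  84.]
-65 51 x [-11.   4.  13.] y [-64. -59. -47.]
-50 66 x [-10.   1.  11.] y [-63. -57.  60.]
-35 112 x [-11.   1.  12.] y [-62. -46.  59.]
-20 101 x [-11.   3.  13.] y [-60. -49.  57.]
-5 43 x [-11.   2.  13.] y [-56. -47.  54.]
[[285.8, 0.0, 317.9], [0.0, 285.8, 198.3], [0.0, 0.0, 1.0]]
cam in tool [  83.5   -0.5 -170.1]
```

```bash
cat >> h.py <<'E'
def rows(frm,yaw,to,n,dyaw=0,printit=True):
    """n equal rows in tool axes (tool pointing down) from frm to to; turn about tool z for dyaw of world yaw"""
    d=(np.array(to,float)-np.array(frm,float))/n
    c,s=np.cos(yaw),np.sin(yaw)
    t=np.array([c*d[0]+s*d[1],s*d[0]-c*d[1],-d[2]])
    print('row x',n,(t/250).round(4).tolist(),'turn total',round(-dyaw/np.pi,4),'mm/row',round(np.linalg.norm(d),1))
E
python3 - <<'E'
from h import *
s=state();y=s['tcp_rot'][2];p=s['eef_pos']
rows(p,y,(400,-330,350),10);rows((400,-330,350),y,(430,0,350),10);rows((430,0,350),y,(390,230,350),5,.05-y)
for n in ('scene','side'):
    z=np.load(n+'0.npz');C=cloud(n,z['d']);P=z['p'].astype(int)
    m=(np.hypot(C[...,0]-534,C[...,1]-130)<80)&(C[...,2]>60)
    ye=m&(P[...,0]-P[...,2]>60);print('yellow',C[ye].round(0)[:12].tolist())
    dk=m&(P.sum(2)<300)&(np.hypot(C[...,0]-534,C[...,1]-130)<40);q=C[dk]
    if len(q)>5:print('dark',len(q),q.mean(0).round(),cv2.fitLine(q[:,:2].astype(np.float32),2,0,.01,.01).ravel().round(2))
E
```

```text
row x 10 [0.1042, -0.0706, -0.0541] turn total 0.0 mm/row 34.3
row x 10 [0.0571, -0.1196, -0.0] turn total 0.0 mm/row 33.1
row x 5 [0.0339, -0.1837, -0.0] turn total 0.097 mm/row 46.7
yellow [[548.0, 97.0, 72.0], [548.0, 94.0, 70.0], [548.0, 97.0, 68.0], [545.0, 96.0, 70.0], [526.0, 164.0, 69.0], [522.0, 162.0, 72.0], [522.0, 166.0, 70.0], [521.0, 163.0, 70.0], [519.0, 161.0, 70.0], [519.0, 164.0, 68.0]]
dark 8 [551. 132.  63.] [8.9000e-01 4.5000e-01 5.5061e+02 1.3181e+02]
yellow []
```

Call:
arm_command(
  rows=[
    [[0.1,-0.07,-0.054],0],
    [[0.104,-0.07,-0.054],0],
    [[0.104,-0.07,-0.054],0],
    [[0.104,-0.07,-0.054],0],
    [[0.104,-0.07,-0.054],0],
  ],
  claw=1,
)

```text
t: 1.5
eef_pos: [308.3, -458.1, 282.8]
tcp_rot: [3.141, -0.0, 0.355]
ft_force: [0.7, 0.0, 0.1]
opening: 0.996
grip_force: 0.0
```

Call:
arm_command(
  rows=[
    [[0.104,-0.07,-0.054],0],
    [[0.104,-0.07,-0.054],0],
    [[0.104,-0.07,-0.054],0],
    [[0.104,-0.07,-0.054],0],
    [[0.104,-0.07,-0.054],0],
  ],
)

```text
t: 2.0
eef_pos: [399.8, -330.8, 350.4]
tcp_rot: [3.141, -0.0, 0.355]
ft_force: [0.3, -1.0, -0.3]
opening: 1.0
grip_force: 0.0
```

Call:
arm_command(
  rows=[
    [[0.057,-0.12,0],0],
    [[0.057,-0.12,0],0],
    [[0.057,-0.12,0],0],
    [[0.057,-0.12,0],0],
    [[0.057,-0.12,0],0],
  ],
)

```text
t: 2.5
eef_pos: [413.8, -165.3, 349.8]
tcp_rot: [3.141, -0.0, 0.355]
ft_force: [1.3, -0.1, 0.6]
opening: 0.999
grip_force: 0.0
```

Call:
arm_command(
  rows=[
    [[0.057,-0.12,0],0],
    [[0.057,-0.12,0],0],
    [[0.057,-0.12,0],0],
    [[0.057,-0.12,0],0],
    [[0.057,-0.12,0],0],
  ],
)

```text
t: 3.0
eef_pos: [428.5, 0.2, 349.8]
tcp_rot: [3.141, -0.0, 0.355]
ft_force: [0.9, -0.8, 0.4]
opening: 1.0
grip_force: 0.0
```

Call:
arm_command(
  rows=[
    [[0.034,-0.18,0],0.02],
    [[0.034,-0.18,0],0.02],
    [[0.034,-0.18,0],0.02],
    [[0.034,-0.18,0],0.02],
    [[0.034,-0.18,0],0.017],
  ],
)

```text
t: 3.5
eef_pos: [418.3, 228.7, 350.0]
tcp_rot: [-3.141, -0.001, 0.048]
ft_force: [0.8, -0.6, -0.5]
opening: 1.003
grip_force: 0.0
```

```bash
cat > look.py <<'E'
import sys
from h import *
s=state();print('tcp',s['eef_pos'].round(1),s['tcp_rot'].round(4),'t',s['t'],'j',s['joints'].round(2))
cal=viewer.get_calibration('wrist');p,d=snap('wrist',sys.argv[1]);C=cloud('wrist',d,cal)
np.savez(sys.argv[1]+'.npz',p=p,d=d,C=C)
if 'key' in sys.argv:
    m=(np.hypot(C[...,0]-428,C[...,1]-285)<60)&(C[...,2]>90)&(C[...,2]<108);r=cv2.minAreaRect(C[m][:,:2].astype(np.float32));print('handle',m.sum(),r,np.median(C[m][:,2]))
if 'box' in sys.argv:
    m=(np.hypot(C[...,0]-534,C[...,1]-130)<85)&(C[...,2]>64)&(C[...,2]<78);r=cv2.minAreaRect(C[m][:,:2].astype(np.float32));print('lid',m.sum(),r,np.median(C[m][:,2]))
    k=(np.hypot(C[...,0]-534,C[...,1]-130)<38)&(C[...,2]<60)&(d>0);q=C[k];print('hole',k.sum())
    # slot outline as hole in lid mask
    cs,h=cv2.findContours(m.astype(np.uint8),cv2.RETR_CCOMP,cv2.CHAIN_APPROX_NONE)
    for c,hh in zip(cs,h[0]):
        if hh[3]>=0 and len(c)>15:
            q=C[c[:,0,1],c[:,0,0]][:,:2].astype(np.float32);print('slot',len(c),cv2.minAreaRect(q))
for l in sys.argv[2:]:
    if l not in('key','box'):print(l,[(np.round(r['position'],0).tolist(),round(r['confidence'],2)) for r in models.mark_of('wrist',l)])
E
python3 look.py w1 key box tkey lock_slot
```

```text
tcp [418.3 228.7 350. ] [-3.1415e+00 -8.0000e-04  4.7800e-02] t 3.5 j [ 0.36  0.15  1.7  -0.    1.29  1.88]
handle 489 ((427.75946044921875, 286.30426025390625), (69.28334045410156, 15.434020042419434), 0.4142581522464752) 97.41620921482598
lid 5401 ((534.1372680664062, 129.755859375), (111.10904693603516, 111.4566879272461), 21.051267623901367) 70.06678005343792
hole 305
slot 86 ((533.6403198242188, 130.160888671875), (52.801841735839844, 18.094266891479492), 20.563194274902344)
tkey [([428.0, 285.0, 12.0], 0.69), ([554.0, -41.0, 1.0], 0.6)]
lock_slot [([534.0, 130.0, 70.0], 0.61)]
```

View pics/w1.png

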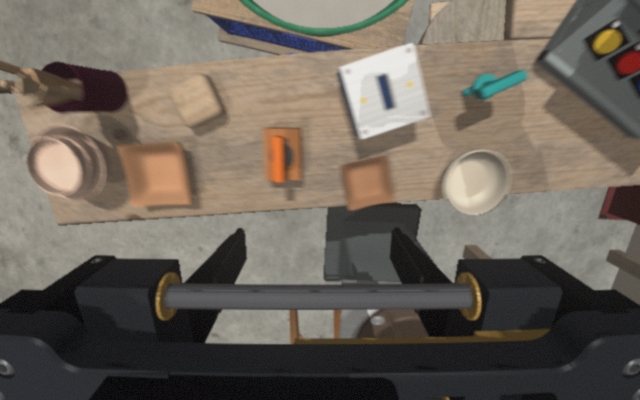

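The wrist view shows the orange handle at (279,158) on its stand, the slot at (385,90) running toward world x, the turquoise decoy at (492,85), and the dish and bowl clear of the path. Next I move above the key.

```bash
python3 - <<'E'
from h import *
s=state();rows(s['eef_pos'],s['tcp_rot'][2],(427.8,286.3,170),5)
z=np.load('w1.npz');C=z['C'];m=(np.hypot(C[...,0]-428,C[...,1]-286)<60)&(C[...,2]>93)&(C[...,2]<102)
P=C[m][:,:2];w,V=np.linalg.eigh(np.cov(P.T));print(P.mean(0),np.arctan(V[1,1]/V[0,1]))
E
```

```text
row x 5 [0.0099, -0.0456, 0.1434] turn total 0.0 mm/row 37.7
[428.37906853 286.23272765] 0.01859367418344458
```

Call:
arm_command(
  rows=[
    [[0.01,-0.046,0.143],0],
    [[0.01,-0.046,0.143],0],
    [[0.01,-0.046,0.143],0],
    [[0.01,-0.046,0.143],0.004],
    [[0.01,-0.046,0.143],0.004],
  ],
)

```text
t: 4.15
eef_pos: [429.0, 284.0, 169.8]
tcp_rot: [-3.142, -0.001, 0.024]
ft_force: [0.5, -0.6, 0.6]
opening: 1.001
grip_force: 0.0
```

```bash
python3 look.py w2 key tkey; python3 - <<'E'
from h import *
z=np.load('w2.npz');C=z['C'];m=(np.hypot(C[...,0]-428,C[...,1]-286)<60)&(C[...,2]>93)&(C[...,2]<102)
P=C[m][:,:2];w,V=np.linalg.eigh(np.cov(P.T));print(P.mean(0),np.arctan(V[1,1]/V[0,1]),w)
s=state();rows(s['eef_pos'],s['tcp_rot'][2],(427.8,286.3,66),5)
E
```

```text
tcp [429.  284.  169.8] [-3.1416e+00 -7.0000e-04  2.3900e-02] t 4.15 j [ 0.46  0.39  1.88 -0.    0.87  2.  ]
handle 1270 ((427.8690490722656, 287.0458679199219), (69.22262573242188, 15.975971221923828), 2.2923641204833984) 97.56351058438646
tkey [([555.0, -38.0, 0.0], 0.85), ([428.0, 286.0, 9.0], 0.64)]
[429.60928261 287.08710422] 0.04001808728354814 [ 20.22970324 391.74778764]
row x 5 [0.0003, -0.0021, 0.0812] turn total 0.0 mm/row 20.3
```

Call:
arm_command(
  rows=[
    [[0,-0.006,0.083],-0.003],
    [[0,-0.006,0.083],-0.002],
    [[0,0,0.083],0],
    [[0,0,0.083],0],
    [[0,0,0.083],0],
  ],
)

```text
t: 4.75
eef_pos: [429.7, 287.0, 68.4]
tcp_rot: [-3.141, -0.002, 0.041]
ft_force: [0.8, 1.0, -0.5]
opening: 1.003
grip_force: 0.0
```

Call:
arm_command(
  rows=[
    [[0,0,0],0],
    [[0,0,0],0],
    [[0,0,0],0],
    [[0,0,0],0],
    [[0,0,0],0],
  ],
  claw=0,
)

```text
t: 5.25
eef_pos: [428.9, 287.8, 67.9]
tcp_rot: [-3.141, -0.001, 0.041]
ft_force: [-0.4, 0.1, -0.5]
opening: 0.637
grip_force: 0.0
```

Call:
arm_command(
  rows=[
    [[0,0,0],0],
    [[0,0,0],0],
    [[0,0,0],0],
    [[0,0,0],0],
    [[0,0,0],0],
  ],
)

```text
t: 5.75
eef_pos: [428.6, 287.7, 67.0]
tcp_rot: [3.141, 0.0, 0.041]
ft_force: [0.2, 0.9, -0.2]
opening: 0.213
grip_force: 0.0
```

Call:
arm_command(
  rows=[
    [[0,0,0],0],
    [[0,0,0],0],
    [[0,0,0],0],
    [[0,0,0],0],
    [[0,0,0],0],
  ],
)

```text
t: 6.25
eef_pos: [428.6, 287.7, 67.0]
tcp_rot: [3.141, 0.0, 0.041]
ft_force: [-0.6, 0.1, -1.2]
opening: 0.169
grip_force: 30.0
```

```bash
python3 look.py w3 key; python3 - <<'E'
from h import *
z=np.load('w3.npz');C=z['C'];m=(np.hypot(C[...,0]-428,C[...,1]-286)<60)&(C[...,2]>93)&(C[...,2]<102)&(z['p'][...,0].astype(int)-z['p'][...,2]>90)
P=C[m][:,:2];w,V=np.linalg.eigh(np.cov(P.T));print(len(P),P.mean(0),P.min(0),P.max(0),np.arctan(V[1,1]/V[0,1]),w)
s=state();print(s['opening'],s['grip_force'],s['ft_force'])
E
```

```text
tcp [428.6 287.7  67. ] [3.1414e+00 2.0000e-04 4.0600e-02] t 6.25 j [ 0.46  0.55  1.97 -0.    0.63  1.99]
handle 3030 ((428.4226989746094, 290.6357116699219), (33.96593475341797, 68.93516540527344), 79.09956359863281) 97.90847547460395
2181 [438.98029341 288.50527159] [394.57760467 280.38851895] [462.77884365 296.74789399] 0.04809284158741066 [ 17.44199186 299.20713355]
0.16457055607472945 29.99950881348923 [-0.01342602  0.12789894 -1.23434154]
```

```bash
python3 - <<'E'
from h import *
rows((428.6,287.7,182),.041,(534,130,182),5,.322)
E
```

```text
row x 5 [0.0791, 0.1295, -0.0] turn total -0.1025 mm/row 37.9
```

Call:
arm_command(
  rows=[
    [[0,0,-0.04],0],
    [[0,0,-0.1],0],
    [[0,0,-0.1],0],
    [[0,0,-0.12],0],
    [[0,0,-0.1],0],
  ],
)

```text
t: 6.8
eef_pos: [428.6, 287.7, 184.3]
tcp_rot: [-3.141, -0.001, 0.041]
ft_force: [-0.4, 1.0, -1.9]
opening: 0.164
grip_force: 30.0
```

Call:
arm_command(
  rows=[
    [[0.079,0.13,0],0],
    [[0.079,0.13,0],0],
    [[0.079,0.13,0],0],
    [[0.079,0.13,0],0],
    [[0.079,0.13,0],0],
  ],
)

```text
t: 7.3
eef_pos: [534.5, 128.0, 183.0]
tcp_rot: [3.142, -0.001, 0.041]
ft_force: [0.4, 0.3, -1.8]
opening: 0.167
grip_force: 30.0
```

Call:
arm_command(
  rows=[
    [[0,0,0],-0.0342],
    [[0,0,0],-0.0342],
    [[0,0,0],-0.0341],
    [[0,0,0],0],
    [[0,0,0],0],
  ],
)

```text
t: 7.8
eef_pos: [533.8, 129.4, 182.6]
tcp_rot: [3.141, -0.0, 0.36]
ft_force: [-0.3, -0.3, -1.7]
opening: 0.168
grip_force: 30.0
```

```bash
python3 look.py w4 box lock_slot; python3 - <<'E'
from h import *
z=np.load('w4.npz');C=z['C'];s=state()
m=(z['p'][...,0].astype(int)-z['p'][...,2]>110)&(C[...,2]>190)&(C[...,2]<240);P=C[m]
print('handle',m.sum(),P.mean(0),P[:,2].max(),cv2.minAreaRect(P[:,:2].astype(np.float32)))
E
```

```text
tcp [533.8 129.4 182.6] [ 3.1414e+00 -4.0000e-04  3.5960e-01] t 7.8 j [ 0.12  0.42  1.78 -0.    0.94  1.33]
lid 8546 ((533.638916015625, 129.6068572998047), (110.89358520507812, 109.46025848388672), 21.605117797851562) 70.02276552683051
hole 268
lock_slot [([536.0, 130.0, 68.0], 0.72)]
handle 1752 [545.92324239 134.63880292 213.51233271] 215.53593687524716 ((534.009521484375, 129.79965209960938), (66.91331481933594, 13.754080772399902), 19.80511474609375)
```

View pics/w4.png

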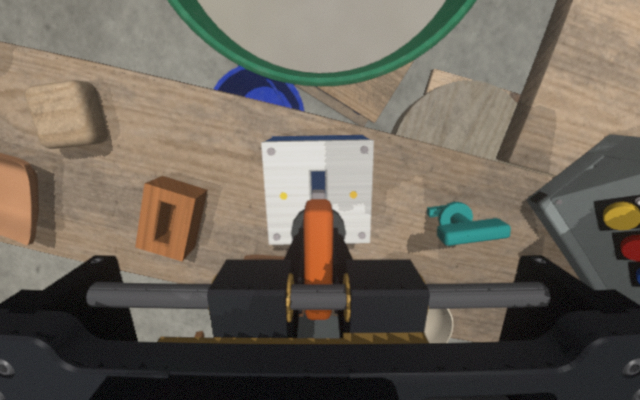

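The view shows the orange bar gripped and lined up over the slot at (318,182), with the yellow dots at (283,196) and (353,194). I lower it in steps.

Call:
arm_command(
  rows=[
    [[0,0,0.06],-0.002],
    [[0,0,0.06],0],
    [[0,0,0.06],0],
    [[0,0,0.04],0],
    [[0,0,0],0],
  ],
)

```text
t: 8.4
eef_pos: [533.4, 129.3, 126.1]
tcp_rot: [-3.141, 0.002, 0.368]
ft_force: [0.3, 0.1, -0.8]
opening: 0.163
grip_force: 30.0
```

Call:
arm_command(
  rows=[
    [[0,0,0.012],0],
    [[0,0,0.012],0],
    [[0,0,0.012],0],
    [[0,0,0],0],
    [[0,0,0],0],
  ],
)

```text
t: 8.9
eef_pos: [533.9, 129.3, 118.2]
tcp_rot: [3.141, -0.0, 0.369]
ft_force: [0.9, -0.9, -1.5]
opening: 0.165
grip_force: 30.0
```

Call:
arm_command(
  rows=[
    [[0,0,0.02],0],
    [[0,0,0.02],0],
    [[0,0,0.02],0],
    [[0,0,0.012],0],
    [[0,0,0],0],
  ],
)

```text
t: 9.4
eef_pos: [533.7, 129.3, 99.5]
tcp_rot: [-3.141, 0.001, 0.369]
ft_force: [-0.9, -0.2, -1.9]
opening: 0.163
grip_force: 30.0
```

Call:
arm_command(
  rows=[
    [[0,0,0.004],0],
    [[0,0,0.004],0],
    [[0,0,0.002],0],
    [[0,0,0],0],
    [[0,0,0],0],
  ],
)

```text
t: 9.9
eef_pos: [533.9, 129.4, 97.7]
tcp_rot: [3.141, -0.0, 0.369]
ft_force: [0.1, -0.2, -1.6]
opening: 0.168
grip_force: 30.0
```

Call:
arm_command(
  rows=[
    [[0,0,0],-0.046],
    [[0,0,0],-0.046],
    [[0,0,0],-0.046],
    [[0,0,0],-0.046],
    [[0,0,0],-0.046],
  ],
)

```text
t: 10.4
eef_pos: [533.9, 129.4, 97.7]
tcp_rot: [3.141, -0.0, 1.097]
ft_force: [-0.1, 0.6, -1.4]
opening: 0.166
grip_force: 30.0
```

Call:
arm_command(
  rows=[
    [[0,0,0],-0.046],
    [[0,0,0],-0.046],
    [[0,0,0],-0.046],
    [[0,0,0],-0.046],
    [[0,0,0],-0.046],
  ],
)

```text
t: 10.9
eef_pos: [533.9, 129.4, 97.7]
tcp_rot: [3.141, 0.0, 1.82]
ft_force: [0.4, 0.3, -1.4]
opening: 0.169
grip_force: 30.0
```

Call:
arm_command(
  rows=[
    [[0,0,0],-0.04],
    [[0,0,0.002],0],
    [[0,0,0],0],
    [[0,0,0],0],
    [[0,0,0],0],
  ],
)

```text
t: 11.4
eef_pos: [533.9, 129.4, 97.1]
tcp_rot: [3.142, 0.0, 1.938]
ft_force: [-1.1, 0.2, -0.9]
opening: 0.169
grip_force: 30.0
```

Call:
arm_command(
  rows=[
    [[0,0,0],0],
    [[0,0,0],0],
    [[0,0,0],0],
    [[0,0,0],0],
    [[0,0,0],0],
  ],
  claw=0.5,
)

```text
t: 11.9
eef_pos: [533.9, 129.4, 97.1]
tcp_rot: [3.142, 0.0, 1.94]
ft_force: [-0.8, -0.8, 0.7]
opening: 0.49
grip_force: 0.0
```

Call:
arm_command(
  rows=[
    [[0,0,-0.06],0],
    [[0,0,-0.15],0],
    [[0,0,-0.15],0],
    [[0,0,-0.15],0],
    [[0,0,-0.15],0],
  ],
)

```text
t: 12.4
eef_pos: [533.6, 129.3, 263.7]
tcp_rot: [3.142, 0.0, 1.94]
ft_force: [-0.5, 0.1, -0.6]
opening: 0.495
grip_force: 0.0
```

```bash
python3 look.py w5 box tkey visor_edge key_blue_top key_yellow_top key_green_top key_red_top; python3 - <<'E'
from h import *
z=np.load('w5.npz');C=z['C']
m=(z['p'][...,0].astype(int)-z['p'][...,2]>90)&(C[...,2]>115)&(C[...,2]<140)&(np.hypot(C[...,0]-534,C[...,1]-130)<60);P=C[m]
print('handle',m.sum(),np.median(P[:,2]),cv2.minAreaRect(P[:,:2].astype(np.float32)))
E
```

```text
tcp [533.6 129.3 263.7] [3.1415e+00 1.0000e-04 1.9397e+00] t 12.4 j [ 0.12  0.33  1.68 -0.    1.13 -0.25]
lid 5856 ((533.447509765625, 129.2735137939453), (110.20211029052734, 110.92302703857422), 21.315576553344727) 70.13194979229073
hole 71
slot 22 ((522.8668212890625, 113.44937133789062), (8.367810249328613, 9.372538566589355), 64.53556060791016)
slot 35 ((514.1221313476562, 122.24394989013672), (10.793335914611816, 16.44799041748047), 20.212343215942383)
tkey [([556.0, -40.0, 1.0], 0.59), ([535.0, 129.0, 40.0], 0.56)]
visor_edge []
key_blue_top []
key_yellow_top []
key_green_top []
key_red_top []
handle 758 127.76966902666095 ((534.242431640625, 128.90740966796875), (14.365206718444824, 68.66150665283203), 20.721664428710938)
```

View pics/w5.png

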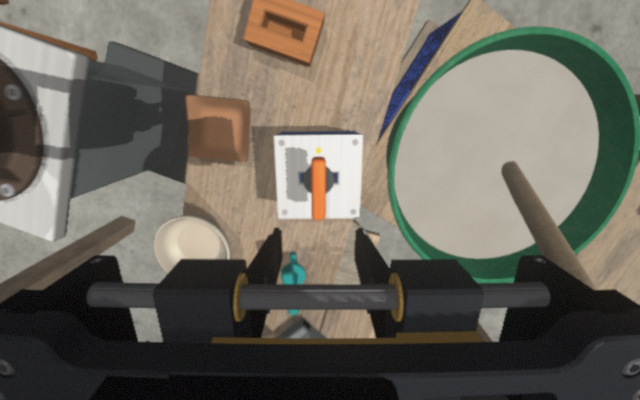

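The key is locked: the orange bar at (318,188) lies along the yellow dot at (318,150), and its top is at z 128. I close the gripper and go to look at the desk.

```bash
python3 - <<'E'
from h import *
s=state();rows(s['eef_pos'],s['tcp_rot'][2],(400,-300,400),10,1.1-1.94)
E
```

```text
row x 10 [-0.1409, -0.1117, -0.0557] turn total 0.2674 mm/row 47.1
```

Call:
arm_command(
  rows=[
    [[-0.14,-0.11,-0.056],0],
    [[-0.14,-0.11,-0.056],0],
    [[-0.14,-0.11,-0.056],0],
    [[-0.14,-0.11,-0.056],0],
    [[-0.14,-0.11,-0.056],0],
  ],
  claw=0,
)

```text
t: 13.25
eef_pos: [467.8, -84.9, 331.6]
tcp_rot: [-3.14, -0.001, 1.94]
ft_force: [0.5, 1.0, -0.3]
opening: 0.132
grip_force: 0.0
```

Call:
arm_command(
  rows=[
    [[-0.14,-0.11,-0.056],0],
    [[-0.14,-0.11,-0.056],0],
    [[-0.14,-0.11,-0.056],0],
    [[-0.14,-0.11,-0.056],0],
    [[-0.14,-0.11,-0.056],0],
  ],
)

```text
t: 13.75
eef_pos: [402.7, -297.9, 401.6]
tcp_rot: [-3.141, -0.002, 1.94]
ft_force: [1.2, -0.7, -0.7]
opening: 0.004
grip_force: 0.0
```

Call:
arm_command(
  rows=[
    [[0,0,0],0.045],
    [[0,0,0],0.045],
    [[0,0,0],0.045],
    [[0,0,0],0.045],
    [[0,0,0],0.045],
  ],
)

```text
t: 14.25
eef_pos: [403.6, -296.3, 400.9]
tcp_rot: [-3.14, -0.001, 1.227]
ft_force: [0.7, -0.3, -0.3]
opening: 0.007
grip_force: 0.0
```

Call:
arm_command(
  rows=[
    [[0,0,0],0.042],
    [[0,0,0],0],
    [[0,0,0],0],
    [[0,0,0],0],
    [[0,0,0],0],
  ],
)

```text
t: 14.75
eef_pos: [403.6, -296.2, 401.9]
tcp_rot: [-3.141, -0.0, 1.103]
ft_force: [-0.1, 0.1, -0.3]
opening: 0.003
grip_force: 0.0
```

```bash
python3 look.py w6 visor_edge key_blue_top key_yellow_top key_green_top key_red_top; python3 - <<'E'
from h import *
snap('scene')
for l in 'visor_edge key_blue_top key_yellow_top key_green_top key_red_top'.split():print(l,[(np.round(r['position'],0).tolist(),round(r['confidence'],2)) for r in models.mark_of('scene',l)])
E
```

```text
tcp [ 403.6 -296.2  401.9] [-3.1413e+00 -1.0000e-04  1.1028e+00] t 14.75 j [-0.77  0.16  1.55 -0.    1.43 -0.3 ]
visor_edge [([584.0, -264.0, 174.0], 0.69)]
key_blue_top [([583.0, -288.0, 76.0], 0.65)]
key_yellow_top [([634.0, -193.0, 76.0], 0.84)]
key_green_top [([554.0, -340.0, 74.0], 0.77), ([585.0, -262.0, 173.0], 0.37)]
key_red_top [([603.0, -243.0, 72.0], 0.74)]
visor_edge []
key_blue_top [([505.0, 434.0, -1.0], 0.63)]
key_yellow_top [([508.0, 434.0, -4.0], 0.6)]
key_green_top []
key_red_top []
```

View pics/w6.png

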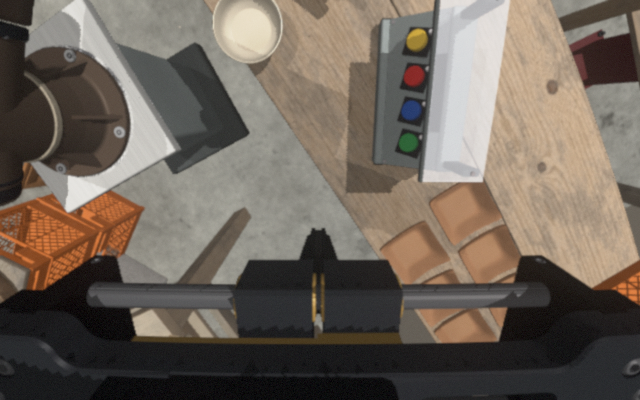

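The wrist view shows yellow (417,41), red (413,76), blue (411,110) and green (408,142) in front of the visor's dark edge at column ~428. I measure the caps, the edge and the desk front.

```bash
python3 - <<'E'
from h import *
z=np.load('w6.npz');C=z['C'];p=z['p']
hsv=cv2.cvtColor(p,cv2.COLOR_RGB2HSV).astype(int);H,S,V=hsv[...,0],hsv[...,1],hsv[...,2]
K={'yellow':((20,35),(417,41)),'red':((0,8),(413,76)),'blue':((105,130),(411,110)),'green':((45,80),(408,142))}
M={}
yy,xx=np.mgrid[0:400,0:640]
for k,(h,c) in K.items():
    m=(H>=h[0])&(H<=h[1])&(S>130)&(np.hypot(xx-c[0],yy-c[1])<22)&(C[...,2]>50)&(C[...,2]<95)
    P=C[m];M[k]=P.mean(0);sv=np.linalg.svd(P-P.mean(0),full_matrices=False)
    n=sv[2][2]*np.sign(sv[2][2][2]);print(k,m.sum(),P.mean(0).round(1),'mid',((P.min(0)+P.max(0))/2).round(1),'n',n.round(2),'ext',np.ptp(P,0).round(1))
d=M['yellow']-M['green'];print('row dir',np.arctan2(d[1],d[0]),np.linalg.norm(d),'deskyaw',np.arctan2(d[1],d[0])-np.pi/2)
yaw=np.arctan2(d[1],d[0])-np.pi/2;c,s=np.cos(yaw),np.sin(yaw);o=sum(M.values())/4
L=(C-o)@np.array([[c,-s,0],[s,c,0],[0,0,1]])
near=(abs(L[...,0])<150)&(abs(L[...,1])<135)&(z['d']>0)&(C[...,2]>-20)&(C[...,2]<260)
for a in range(-110,100,8):
    m=near&(L[...,0]>=a)&(L[...,0]<a+8)&(abs(L[...,1])<120)
    if m.sum():print(a,m.sum(),np.percentile(C[m][:,2],[5,50,95]).round(1))
v=near&(C[...,2]>160);print('visor x',np.percentile(L[v][:,0],[0.5,2,50,99]).round(1),'y',np.percentile(L[v][:,1],[1,99]).round(1),'z',np.percentile(C[v][:,2],[1,50,99]).round(1))
print('origin',o)
E
```

```text
yellow 381 [ 629.4 -194.2   75.9] mid [ 631.  -193.4   70.9] n [-0.47  0.42  0.77] ext [32.4 33.8 31.5]
red 344 [ 604.8 -242.1   76.4] mid [ 606.  -242.2   71.9] n [-0.42  0.4   0.82] ext [31.5 32.  28.4]
blue 293 [ 580.2 -289.9   75.9] mid [ 580.9 -290.4   71.3] n [-0.54  0.43  0.73] ext [29.  29.3 31. ]
green 155 [ 555.  -336.5   76. ] mid [ 554.8 -337.8   75.7] n [-0.49  0.42  0.77] ext [22.9 25.1 19.3]
row dir 1.088784951641905 160.600095817592 deskyaw -0.48201137515299153
-110 564 [-1.7  0.   1.6]
-102 560 [-1.4  0.   1.8]
-94 558 [-1.6  0.1  1.8]
-86 565 [-1.4 -0.   1.7]
-78 561 [-1.6  0.1  1.7]
-70 554 [-1.6  0.   1.6]
-62 565 [-1.6  0.1  1.6]
-54 978 [-1.3  4.4 29. ]
-46 642 [28.1 29.9 31.6]
-38 690 [28.8 31.1 34.7]
-30 767 [33.4 37.2 41. ]
-22 823 [40.2 44.1 48.5]
-14 1939 [ 48.   71.7 176.8]
-6 1891 [ 56.5 172.7 175.4]
2 1922 [ 63.4 173.1 175.2]
10 1847 [ 69.7 173.2 175.2]
18 1430 [ 75.6 173.8 175.4]
26 1043 [172.8 174.2 175.5]
34 1035 [172.8 174.2 175.6]
42 1040 [172.7 174.1 175.5]
50 1037 [172.8 174.1 175.4]
58 1045 [172.8 174.2 175.5]
66 1041 [172.9 174.2 175.5]
74 1021 [172.8 174.3 175.6]
82 213 [172.6 173.9 175. ]
visor x [-11.5 -10.5  35.2  82.8] y [-122.7  104.6] z [172.  174.2 176.7]
origin [ 592.3644739  -265.6762988    76.04174573]
```

With only turns about tool z available I can't tilt the tool. The gripper body's lower front corner can still go under the visor: the body is 47 mm thick with its bottom 78 mm above the TCP, so it spans z 80–127 and the visor's underside is at about 168. The shut fingers pass in front of the desk. Pressing diagonally with one corner (φ≈20°) touches a single key.

```bash
cat >> h.py <<'E'
O=np.array([592.36,-265.68]);DY=-0.48;EX=np.array([np.cos(DY),np.sin(DY)]);EY=np.array([-EX[1],EX[0]])
KY={'yellow':81,'red':27,'blue':-27,'green':-81}
def tcp(key,dx,yaw=0.742):
    """TCP xy so that body corner (37.5,90) stands dx behind the key centre (desk x), on its middle line"""
    c,s=np.cos(yaw),np.sin(yaw);corner=37.5*np.array([c,s])+90*np.array([s,-c])
    return O+KY[key]*EY+dx*EX-corner
E
python3 - <<'E'
from h import *
s=state()
for k in('blue','yellow','green'):print(k,tcp(k,-55).round(1),tcp(k,5).round(1))
t=tcp('blue',-55);rows(s['eef_pos'],s['tcp_rot'][2],(*t,250),5,.742-s['tcp_rot'][2])
E
```

```text
blue [ 442.6 -223.2] [ 495.9 -250.9]
yellow [ 492.5 -127.4] [ 545.7 -155.1]
green [ 417.7 -271.1] [ 470.9 -298.8]
row x 5 [0.0662, 0.0014, 0.1217] turn total 0.1143 mm/row 34.6
```

Call:
arm_command(
  rows=[
    [[0.066,0.001,0.122],0],
    [[0.066,0.001,0.122],0],
    [[0.066,0.001,0.122],0],
    [[0.066,0.001,0.122],0],
    [[0.066,0.001,0.122],0],
  ],
)

```text
t: 15.85
eef_pos: [442.3, -222.6, 248.6]
tcp_rot: [3.141, 0.0, 1.101]
ft_force: [0.9, -0.9, -0.0]
opening: 0.005
grip_force: 0.0
```

Call:
arm_command(
  rows=[
    [[0,0,0],0.039],
    [[0,0,0],0.039],
    [[0,0,0],0.037],
    [[0,0,0],0],
    [[0,0,0],0],
  ],
)

```text
t: 16.35
eef_pos: [442.1, -223.3, 249.7]
tcp_rot: [3.141, 0.0, 0.743]
ft_force: [-0.6, 0.8, -0.5]
opening: 0.005
grip_force: 0.0
```

```bash
python3 - <<'E'
from h import *
s=state();print(s['eef_pos'],s['tcp_rot'],s['joints']);rows(s['eef_pos'],s['tcp_rot'][2],(*tcp('blue',-55),6),5)
E
```

```text
[ 442.09506637 -223.28801574  249.66881897] [3.14141965e+00 3.84901780e-05 7.43062622e-01] [-6.01102291e-01  2.67646376e-01  1.82151642e+00 -8.79380571e-05
  1.05226994e+00  2.26674987e-01]
row x 5 [0.0004, 0.0003, 0.1949] turn total 0.0 mm/row 48.7
```

Call:
arm_command(
  rows=[
    [[0,0,0.19],0],
    [[0,0,0.19],0],
    [[0,0,0.19],0],
    [[0,0,0.19],0],
    [[0,0,0.17],0],
  ],
)

```text
t: 16.85
eef_pos: [441.9, -223.3, 15.3]
tcp_rot: [3.141, -0.0, 0.743]
ft_force: [0.7, -1.2, 0.1]
opening: 0.005
grip_force: 0.0
```

Call:
arm_command(
  rows=[
    [[0,0,0.03],0],
    [[0,0,0.02],0],
    [[0,0,0],0],
    [[0,0,0],0],
    [[0,0,0],0],
  ],
)

```text
t: 17.35
eef_pos: [442.7, -223.7, 6.2]
tcp_rot: [3.139, -0.001, 0.74]
ft_force: [0.5, -0.7, 0.5]
opening: 0.002
grip_force: 0.0
```

```bash
python3 - <<'E'
from h import *
s=state();print(s['eef_pos'],s['tcp_rot'],s['ft_force']);p=s['eef_pos'];rows(p,s['tcp_rot'][2],(*tcp('blue',-5),p[2]),5)
rows((0,0,0),.742,(EX[0],EX[1],0),1)
E
```

```text
[ 442.73759982 -223.69951771    6.17683605] [ 3.13888005e+00 -5.85560312e-04  7.39992400e-01] [ 0.48345865 -0.68664502  0.4963037 ]
row x 5 [0.0139, 0.0372, -0.0] turn total 0.0 mm/row 9.9
row x 1 [0.0014, 0.0038, -0.0] turn total 0.0 mm/row 1.0
```

Call:
arm_command(
  rows=[
    [[0.014,0.037,0],0],
    [[0.014,0.037,0],0],
    [[0.014,0.037,0],0],
    [[0.014,0.037,0],0],
    [[0,0,0],0],
  ],
)

```text
t: 17.85
eef_pos: [478.7, -241.9, 4.6]
tcp_rot: [3.14, -0.0, 0.74]
ft_force: [0.0, -0.9, -0.4]
opening: 0.004
grip_force: 0.0
```

```bash
python3 - <<'E'
from h import *
s=state();print(s['eef_pos'],s['tcp_rot'],s['joints'],s['ft_force'])
p=s['eef_pos'][:2];print('dx of corner',(p-tcp('blue',0,s['tcp_rot'][2]))@EX,(p-tcp('blue',0,s['tcp_rot'][2]))@EY)
E
```

```text
[ 478.6941677  -241.94727767    4.57536006] [ 3.14035187e+00 -2.33714650e-04  7.39765012e-01] [-5.91124516e-01  6.74313230e-01  1.95052974e+00 -1.37546671e-04
  5.15488905e-01  2.40026574e-01] [ 0.04126117 -0.88192656 -0.40578534]
dx of corner -14.373630575985999 -0.17249074183073915
```

Call:
arm_command(
  rows=[
    [[0,0,0.01],0],
    [[0.014,0.038,0],0],
    [[0.006,0.015,0],0],
    [[0,0,0],0],
    [[0,0,0],0],
  ],
)

```text
t: 18.35
eef_pos: [489.9, -247.5, 2.1]
tcp_rot: [-3.141, 0.0, 0.74]
ft_force: [0.5, -0.0, 1.3]
opening: 0.003
grip_force: 0.0
```

Call:
arm_command(
  rows=[
    [[0.003,0.008,0],0],
    [[0,0,0],0],
    [[0.003,0.008,0],0],
    [[0,0,0],0],
    [[0,0,0],0],
  ],
)

```text
t: 18.85
eef_pos: [493.8, -249.5, 2.1]
tcp_rot: [3.141, 0.0, 0.74]
ft_force: [0.7, 0.3, -0.5]
opening: 0.001
grip_force: 0.0
```

```bash
cat > st.py <<'E'
import sys
from h import *
k=sys.argv[1];F=np.array([state()['ft_force'] for _ in range(1)]);s=state();p=s['eef_pos'];y=s['tcp_rot'][2]
print('z',p[2].round(2),'dx',((p[:2]-tcp(k,0,y))@EX).round(2),'dy',((p[:2]-tcp(k,0,y))@EY).round(2),'rot',s['tcp_rot'].round(4),'F desk',(s['ft_force'][:2]@EX).round(2),(s['ft_force'][:2]@EY).round(2),s['ft_force'][2].round(2),'t',s['t'])
E
python3 st.py blue
```

```text
z 2.13 dx 2.55 dy 0.06 rot [3.1415 0.     0.7397] F desk 0.53 0.58 -0.54 t 18.85
```

Call:
arm_command(
  rows=[
    [[0.003,0.008,0],0],
    [[0,0,0],0],
    [[0,0,0],0],
    [[0,0,0],0],
    [[0,0,0],0],
  ],
)

```text
t: 19.35
eef_pos: [495.7, -250.5, 2.1]
tcp_rot: [3.142, 0.0, 0.74]
ft_force: [-0.6, 0.2, -0.0]
opening: 0.008
grip_force: 0.0
```

Call:
arm_command(
  rows=[
    [[0.003,0.008,0],0],
    [[0,0,0],0],
    [[0,0,0],0],
    [[0,0,0],0],
    [[0,0,0],0],
  ],
)

```text
t: 19.85
eef_pos: [497.6, -251.5, 2.1]
tcp_rot: [3.142, 0.0, 0.74]
ft_force: [0.6, 1.1, -0.9]
opening: 0.005
grip_force: 0.0
```

Call:
arm_command(
  rows=[
    [[0.003,0.008,0],0],
    [[0,0,0],0],
    [[0,0,0],0],
    [[0,0,0],0],
    [[0,0,0],0],
  ],
)

```text
t: 20.35
eef_pos: [499.5, -252.4, 2.2]
tcp_rot: [3.142, 0.0, 0.74]
ft_force: [-0.3, 0.3, 0.2]
opening: 0.004
grip_force: 0.0
```

```bash
python3 st.py blue
```

```text
z 2.15 dx 8.9 dy 0.12 rot [3.1415e+00 1.0000e-04 7.3970e-01] F desk -0.38 0.14 0.15 t 20.35
```

Call:
arm_command(
  rows=[
    [[0.003,0.008,0],0],
    [[0,0,0],0],
    [[0,0,0],0],
    [[0,0,0],0],
    [[0,0,0],0],
  ],
)

```text
t: 20.85
eef_pos: [501.4, -253.4, 2.1]
tcp_rot: [3.142, 0.0, 0.74]
ft_force: [-0.5, -0.9, -1.1]
opening: 0.004
grip_force: 0.0
```

Call:
arm_command(
  rows=[
    [[0.003,0.008,0],0],
    [[0,0,0],0],
    [[0,0,0],0],
    [[0,0,0],0],
    [[0,0,0],0],
  ],
)

```text
t: 21.35
eef_pos: [503.3, -254.4, 2.1]
tcp_rot: [3.142, 0.0, 0.74]
ft_force: [0.1, -0.2, 0.4]
opening: 0.003
grip_force: 0.0
```

Call:
arm_command(
  rows=[
    [[0.003,0.008,0],0],
    [[0,0,0],0],
    [[0,0,0],0],
    [[0,0,0],0],
    [[0,0,0],0],
  ],
)

```text
t: 21.85
eef_pos: [505.2, -255.4, 2.2]
tcp_rot: [3.141, -0.0, 0.74]
ft_force: [-0.8, 1.2, 1.8]
opening: 0.001
grip_force: 0.0
```

```bash
python3 st.py blue;python3 - <<'E'
from h import *
snap('side','s1');p=cv2.imread('pics/s1.png');cv2.imwrite('pics/s1c.png',cv2.resize(p[200:360,250:430],None,fx=3.5,fy=3.5,interpolation=cv2.INTER_CUBIC))
E
```

```text
z 2.18 dx 15.35 dy 0.18 rot [ 3.1414 -0.      0.7397] F desk -1.24 0.72 1.82 t 21.85
```

View pics/s1c.png

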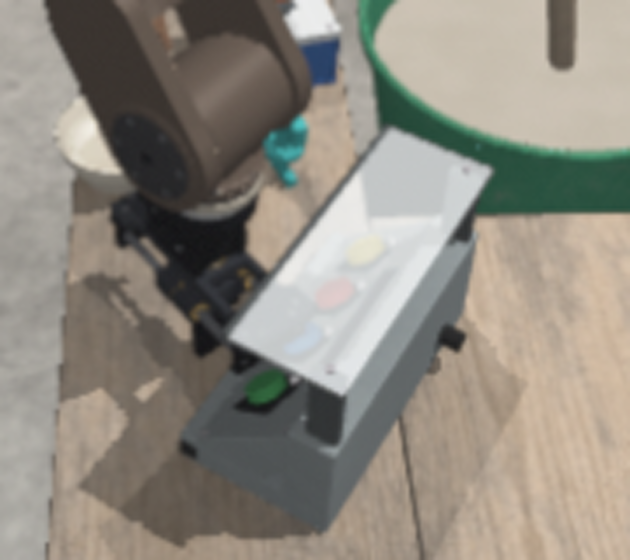

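The side view shows the body's tip under the clear visor at the blue key (300,340), with no contact on the visor. The force now points along the key axis at about 2 N, so I keep pressing in small steps.

Call:
arm_command(
  rows=[
    [[0.003,0.008,0],0],
    [[0,0,0],0],
    [[0,0,0],0],
    [[0,0,0],0],
    [[0,0,0],0],
  ],
)

```text
t: 22.4
eef_pos: [507.1, -256.4, 2.2]
tcp_rot: [3.141, 0.0, 0.74]
ft_force: [-1.5, 0.8, 2.0]
opening: 0.004
grip_force: 0.0
```

Call:
arm_command(
  rows=[
    [[0.003,0.008,0],0],
    [[0,0,0],0],
    [[0,0,0],0],
    [[0,0,0],0],
    [[0,0,0],0],
  ],
)

```text
t: 22.9
eef_pos: [509.0, -257.3, 2.1]
tcp_rot: [3.142, 0.0, 0.74]
ft_force: [-1.7, 1.5, 2.4]
opening: 0.004
grip_force: 0.0
```

Call:
arm_command(
  rows=[
    [[0.003,0.008,0],0],
    [[0,0,0],0],
    [[0,0,0],0],
    [[0,0,0],0],
    [[0,0,0],0],
  ],
)

```text
t: 23.4
eef_pos: [511.0, -258.3, 2.2]
tcp_rot: [3.141, 0.0, 0.74]
ft_force: [-2.6, 1.2, 3.0]
opening: 0.002
grip_force: 0.0
```

```bash
python3 st.py blue
```

```text
z 2.18 dx 21.8 dy 0.21 rot [3.1414 0.     0.7397] F desk -2.85 -0.18 3.04 t 23.4
```

Call:
arm_command(
  rows=[
    [[0.003,0.008,0],0],
    [[0,0,0],0],
    [[0,0,0],0],
    [[0,0,0],0],
    [[0,0,0],0],
  ],
)

```text
t: 23.9
eef_pos: [512.9, -259.3, 2.2]
tcp_rot: [3.141, 0.0, 0.74]
ft_force: [-1.7, 2.0, 2.3]
opening: 0.005
grip_force: 0.0
```

```bash
python3 st.py blue;python3 st.py blue
```

```text
z 2.17 dx 23.93 dy 0.22 rot [3.1414 0.     0.7397] F desk -2.43 0.93 2.29 t 23.9
z 2.17 dx 23.93 dy 0.22 rot [3.1414 0.     0.7397] F desk -2.43 0.93 2.29 t 23.9
```

```bash
cat > favg.py <<'E'
import sys
from h import *
f=[]
for _ in range(6): viewer.read_camera('side'); f.append(state()['ft_force'])
f=np.mean(f,0);print('avg axis force',round(f[:2]@EX*-.643+f[2]*.766,2),'desk',(f[:2]@EX).round(2),(f[:2]@EY).round(2),f[2].round(2))
E
python3 favg.py
```

```text
avg axis force 4.12 desk -3.27 0.63 2.64
```

Call:
arm_command(
  rows=[
    [[0.002,0.005,0],0],
    [[0,0,0],0],
    [[0,0,0],0],
    [[0,0,0],0],
    [[0,0,0],0],
  ],
)

```text
t: 24.7
eef_pos: [513.9, -259.8, 2.1]
tcp_rot: [-3.142, 0.0, 0.74]
ft_force: [-4.3, 2.7, 2.6]
opening: 0.008
grip_force: 0.0
```

```bash
python3 favg.py; python3 st.py blue
```

```text
avg axis force 4.38 desk -4.41 0.85 2.01
z 2.11 dx 25.18 dy 0.27 rot [-3.1415e+00  1.0000e-04  7.3970e-01] F desk -4.71 0.52 2.13 t 25.0
```

Call:
arm_command(
  rows=[
    [[0,0,0.006],0],
    [[0,0,0],0],
    [[0,0,0],0],
    [[0,0,0],0],
    [[0,0,0],0],
  ],
)

```text
t: 25.5
eef_pos: [514.4, -260.1, 1.3]
tcp_rot: [3.14, -0.0, 0.74]
ft_force: [-6.5, 3.8, 9.1]
opening: 0.001
grip_force: 0.0
```

```bash
python3 favg.py; python3 st.py blue
```

```text
avg axis force 11.44 desk -6.99 0.7 9.07
z 1.27 dx 25.64 dy 0.21 rot [ 3.1401e+00 -3.0000e-04  7.3960e-01] F desk -7.04 0.33 9.06 t 25.8
```

11 N along the key axis means blue is on its stop. I back off and move across to yellow.

Call:
arm_command(
  rows=[
    [[0,0,-0.008],0],
    [[-0.028,-0.075,0],0],
    [[-0.042,-0.112,0],0],
    [[0,0,0],0],
    [[0,0,0],0],
  ],
)

```text
t: 26.3
eef_pos: [470.3, -237.7, 2.8]
tcp_rot: [3.14, -0.0, 0.739]
ft_force: [0.3, -1.4, 1.3]
opening: 0.005
grip_force: 0.0
```

```bash
python3 - <<'E'
from h import *
s=state();p=s['eef_pos'];y=s['tcp_rot'][2];print(p,s['tcp_rot'],s['ft_force']);rows(p,y,(*tcp('yellow',-25,y),3),5);rows((*tcp('yellow',-25,y),3),y,(*tcp('yellow',13,y),2),2)
E
python3 st.py blue
```

```text
[ 470.28288134 -237.6796999     2.83670286] [ 3.13996647e+00 -3.49664860e-04  7.39326428e-01] [ 0.2964842  -1.39025042  1.27868869]
row x 5 [0.081, -0.0307, -0.0001] turn total 0.0 mm/row 21.7
row x 2 [0.0262, 0.0714, 0.002] turn total 0.0 mm/row 19.0
z 2.84 dx -23.8 dy -0.31 rot [ 3.140e+00 -3.000e-04  7.393e-01] F desk 0.9 -1.1 1.28 t 26.3
```

Call:
arm_command(
  rows=[
    [[0.081,-0.031,0],0],
    [[0.081,-0.031,0],0],
    [[0.081,-0.031,0],0],
    [[0.081,-0.031,0],0],
    [[0.081,-0.031,0],0],
  ],
)

```text
t: 26.8
eef_pos: [520.1, -140.0, 2.7]
tcp_rot: [3.14, -0.001, 0.739]
ft_force: [0.4, -0.5, -0.4]
opening: 0.007
grip_force: 0.0
```

Call:
arm_command(
  rows=[
    [[0,0,0],0],
    [[0,0,0],0],
    [[0,0,0],0],
    [[0,0,0],0],
    [[0,0,0],0],
  ],
)

```text
t: 27.3
eef_pos: [518.1, -140.9, 2.6]
tcp_rot: [3.141, 0.0, 0.739]
ft_force: [1.0, -1.2, 0.2]
opening: 0.001
grip_force: 0.0
```

```bash
python3 st.py yellow
```

```text
z 2.63 dx -26.03 dy -0.44 rot [3.1414 0.     0.7386] F desk 1.42 -0.57 0.23 t 27.3
```

Call:
arm_command(
  rows=[
    [[0.028,0.075,0.002],0],
    [[0.027,0.075,0],0],
    [[0,0,0],0],
    [[0.005,0.015,0],0],
    [[0,0,0],0],
  ],
)

```text
t: 27.8
eef_pos: [556.4, -160.4, 2.1]
tcp_rot: [-3.141, 0.0, 0.74]
ft_force: [-2.0, 0.4, 2.6]
opening: 0.006
grip_force: 0.0
```

Call:
arm_command(
  rows=[
    [[0.003,0.008,0],0],
    [[0,0,0],0],
    [[0.003,0.008,0],0],
    [[0,0,0],0],
    [[0,0,0],0],
  ],
)

```text
t: 28.3
eef_pos: [560.9, -162.5, 2.2]
tcp_rot: [3.141, 0.0, 0.74]
ft_force: [-3.1, 2.2, 1.8]
opening: 0.005
grip_force: 0.0
```

```bash
python3 favg.py; python3 st.py yellow
```

```text
avg axis force 4.29 desk -3.77 1.13 2.43
z 2.15 dx 21.88 dy 0.27 rot [3.1415 0.     0.7397] F desk -4.4 0.93 1.9 t 28.6
```

Same signature as blue, so I lower to the stop the same way.

Call:
arm_command(
  rows=[
    [[0,0,0.003],0],
    [[0,0,0],0],
    [[0,0,0.003],0],
    [[0,0,0],0],
    [[0,0,0],0],
  ],
)

```text
t: 29.1
eef_pos: [561.3, -162.8, 0.8]
tcp_rot: [3.141, -0.0, 0.74]
ft_force: [-1.6, 0.9, 5.3]
opening: 0.004
grip_force: 0.0
```

```bash
python3 favg.py; python3 st.py yellow
```

```text
avg axis force 4.18 desk -1.21 0.39 4.43
z 0.65 dx 22.01 dy 0.22 rot [ 3.1413 -0.      0.7396] F desk -0.8 0.67 3.75 t 29.4
```

Call:
arm_command(
  rows=[
    [[0.003,0.008,0],0],
    [[0,0,0],0],
    [[0.003,0.006,0],0],
    [[0,0,0],0],
    [[0,0,0],0],
  ],
)

```text
t: 29.9
eef_pos: [561.8, -162.9, 0.5]
tcp_rot: [-3.136, 0.002, 0.739]
ft_force: [-17.3, 6.6, 13.1]
opening: 0.005
grip_force: 0.0
```

```bash
python3 favg.py; python3 st.py yellow
```

```text
avg axis force 22.2 desk -18.7 -1.38 13.28
z 0.47 dx 22.8 dy 0.23 rot [-3.1363e+00  2.5000e-03  7.3940e-01] F desk -17.7 -1.51 13.15 t 30.2
```

Yellow is on its stop. I back off and move to green.

Call:
arm_command(
  rows=[
    [[-0.007,-0.019,-0.008],0],
    [[-0.028,-0.075,0],0],
    [[-0.036,-0.1,0],0],
    [[0,0,0],0],
    [[0,0,0],0],
  ],
)

```text
t: 30.7
eef_pos: [518.9, -140.4, 2.6]
tcp_rot: [3.141, 0.0, 0.74]
ft_force: [1.2, -0.5, 0.3]
opening: 0.005
grip_force: 0.0
```

```bash
python3 st.py yellow; python3 - <<'E'
from h import *
s=state();p=s['eef_pos'];y=s['tcp_rot'][2];print(p,s['tcp_rot']);rows(p,y,(*tcp('green',-26,y),3),5)
E
```

```text
z 2.58 dx -25.57 dy 0.44 rot [3.1414 0.     0.7396] F desk 1.34 0.11 0.28 t 30.7
[ 518.92895512 -140.42373324    2.5841428 ] [3.14141974e+00 1.22193747e-05 7.39626995e-01]
row x 5 [-0.1221, 0.0444, -0.0003] turn total 0.0 mm/row 32.5
```

Call:
arm_command(
  rows=[
    [[-0.122,0.044,0],0],
    [[-0.122,0.044,0],0],
    [[-0.122,0.044,0],0],
    [[-0.122,0.044,0],0],
    [[-0.122,0.044,0],0],
  ],
)

```text
t: 31.2
eef_pos: [443.2, -285.7, 2.5]
tcp_rot: [3.141, -0.0, 0.739]
ft_force: [0.5, -0.4, -0.6]
opening: 0.007
grip_force: 0.0
```

Call:
arm_command(
  rows=[
    [[0,0,0],0],
    [[0,0,0],0],
    [[0,0,0],0],
    [[0,0,0],0],
    [[0,0,0],0],
  ],
)

```text
t: 31.7
eef_pos: [443.5, -283.0, 2.6]
tcp_rot: [3.141, 0.0, 0.741]
ft_force: [-1.0, -0.1, -0.2]
opening: 0.009
grip_force: 0.0
```

```bash
python3 st.py green
```

```text
z 2.65 dx -26.62 dy 1.33 rot [3.1415 0.     0.741 ] F desk -0.88 -0.54 -0.2 t 31.7
```

Call:
arm_command(
  rows=[
    [[0.025,0.076,0.002],0],
    [[0.025,0.076,0],0],
    [[0,0,0],0],
    [[0.005,0.015,0],0],
    [[0,0,0],0],
  ],
)

```text
t: 32.2
eef_pos: [480.9, -304.6, 2.1]
tcp_rot: [-3.141, 0.0, 0.74]
ft_force: [-0.4, 0.0, 1.0]
opening: 0.002
grip_force: 0.0
```

Call:
arm_command(
  rows=[
    [[0.003,0.008,0],0],
    [[0,0,0],0],
    [[0.003,0.008,0],0],
    [[0,0,0],0],
    [[0,0,0],0],
  ],
)

```text
t: 32.7
eef_pos: [485.1, -307.2, 2.2]
tcp_rot: [3.142, 0.0, 0.74]
ft_force: [-3.2, 2.2, 3.1]
opening: 0.004
grip_force: 0.0
```

```bash
python3 favg.py; python3 st.py green
```

```text
avg axis force 3.82 desk -3.12 0.74 2.36
z 2.13 dx 21.4 dy -1.09 rot [-3.1416e+00  1.0000e-04  7.3970e-01] F desk -2.94 0.36 2.52 t 33.0
```

Call:
arm_command(
  rows=[
    [[0,0,0.004],0],
    [[0,0,0],0],
    [[0.003,0.008,0],0],
    [[0,0,0],0],
    [[0,0,0],0],
  ],
)

```text
t: 33.5
eef_pos: [487.0, -308.1, 1.1]
tcp_rot: [-3.141, 0.0, 0.74]
ft_force: [-3.3, 1.8, 3.1]
opening: 0.007
grip_force: 0.0
```

```bash
python3 favg.py; python3 st.py green
```

```text
avg axis force 4.67 desk -3.84 0.32 2.88
z 1.13 dx 23.52 dy -1.06 rot [-3.1415e+00  1.0000e-04  7.3970e-01] F desk -3.92 0.02 2.82 t 33.8
```

Call:
arm_command(
  rows=[
    [[0.002,0.005,0.002],0],
    [[0,0,0],0],
    [[0,0,0],0],
    [[0,0,0],0],
    [[0,0,0],0],
  ],
)

```text
t: 34.3
eef_pos: [487.7, -308.4, 0.7]
tcp_rot: [-3.14, 0.0, 0.74]
ft_force: [-7.8, 4.0, 7.1]
opening: 0.008
grip_force: 0.0
```

```bash
python3 favg.py; python3 st.py green
```

```text
avg axis force 10.55 desk -9.14 0.01 6.11
z 0.7 dx 24.3 dy -0.98 rot [-3.1404e+00  3.0000e-04  7.3950e-01] F desk -9.43 -0.77 5.98 t 34.6
```

Green is on its stop. I retract, rise and check the pins.

Call:
arm_command(
  rows=[
    [[-0.007,-0.019,-0.008],0],
    [[-0.028,-0.075,0],0],
    [[-0.05,-0.14,0],0],
    [[-0.022,-0.06,0],0],
    [[0,0,0],0],
  ],
)

```text
t: 35.1
eef_pos: [417.7, -271.8, 2.7]
tcp_rot: [-3.141, 0.0, 0.739]
ft_force: [-0.1, -0.3, -0.4]
opening: 0.007
grip_force: 0.0
```

Call:
arm_command(
  rows=[
    [[0,0,-0.18],0],
    [[0,0,-0.18],0],
    [[0,0,-0.18],0],
    [[0,0,-0.18],0],
    [[0,0,-0.18],0],
  ],
)

```text
t: 35.6
eef_pos: [419.8, -273.0, 230.3]
tcp_rot: [3.139, -0.0, 0.74]
ft_force: [0.5, -0.3, -1.3]
opening: 0.008
grip_force: 0.0
```

```bash
python3 look.py w7; python3 - <<'E'
from h import *
def pins(C,p,d):
    for k,y in KY.items():
        c=O+y*EY;L0=(C[...,:2]-c)@EX;L1=(C[...,:2]-c)@EY
        h=(C[...,2]-76.04)*.766-.643*L0   # height over the cap plane
        s=L0*.766+(C[...,2]-76.04)*.643
        m=(abs(s)<24)&(abs(L1)<24)&(abs(h)<20)&(d>0)
        w=m&(p.min(2)>150)&(np.hypot(s,L1)>16)
        cap=m&(np.hypot(s,L1)<11)
        print(k,'cap',cap.sum(),h[cap].mean().round(2),'white',w.sum(),(h[w].mean().round(2),s[w].mean().round(1),L1[w].mean().round(1)) if w.any() else '')
for f in('w6','w7'):
    z=np.load(f+'.npz');pins(z['C'],z['p'],z['d'])
z=np.load('w7.npz');C=z['C'];near=(np.hypot(C[...,0]-O[0],C[...,1]-O[1])<140)&(z['d']>0)
v,u=np.where(near);print(u.min(),u.max(),v.min(),v.max())
p=z['p'][v.min():v.max(),u.min():u.max(),::-1];cv2.imwrite('pics/w7c.png',cv2.resize(p,None,fx=min(780/p.shape[1],580/p.shape[0]),fy=min(780/p.shape[1],580/p.shape[0]),interpolation=cv2.INTER_CUBIC))
E
```

```text
tcp [ 419.8 -273.   230.3] [ 3.1394e+00 -3.0000e-04  7.3960e-01] t 35.6 j [-0.71  0.3   1.84  0.    1.01  0.12]
yellow cap 154 1.37 white 3 (np.float64(-6.08), np.float64(18.3), np.float64(11.4))
red cap 146 1.28 white 0 
blue cap 132 0.54 white 0 
green cap 127 0.33 white 0 
yellow cap 0 nan white 0 
red cap 386 1.21 white 15 (np.float64(-7.26), np.float64(20.4), np.float64(11.7))
blue cap 351 0.71 white 0 
green cap 313 0.67 white 0 
296 639 0 399<stdin>:10: RuntimeWarning: Mean of empty slice.
  ret = ret.dtype.type(ret / rcount)
```

View pics/w7c.png

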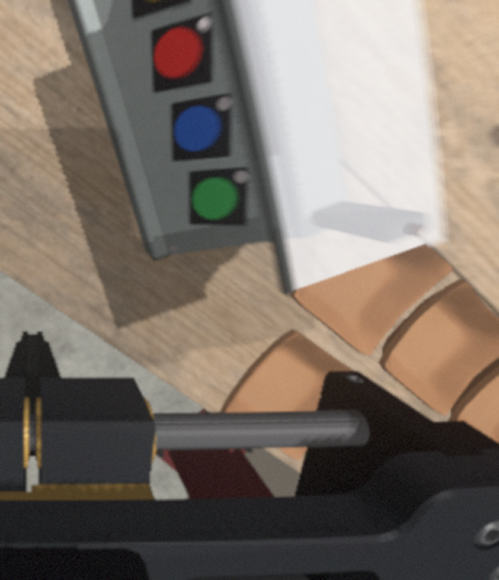

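The crop shows the red pin bright and proud at (205,22), while the blue (224,103) and green (240,177) pins are dull and sunk and the caps are back up. Yellow is out of view, but it took 22 N along its axis. The robot is clear of everything, so I hand in.

```bash
python3 -c "
from h import *
print(env.job_done())"
```

```text
the job is handed in; nothing more can be done
None
```

The job is handed in, but I don't have the verdict: the T-key is locked in the box, and blue, yellow and green were pressed to their stops in order without pressing red; yellow's stop I judged from force alone, as its pin was out of view.

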